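# Load the tile warming plate and set its heat

## Robot

A 6-joint arm with a two-finger parallel gripper is mounted at the origin on the work surface; the furniture and walls round the work are solid. World frame = base frame: x ahead of the robot, y to its left, z up, the work surface at z = 0. Lengths are in mm, angles in degrees, forces in N, time in s.
With the tool pointing down it reaches from about 300 to 850 mm from the base axis. Payload 4.2 kg.
Tool frame: the origin (TCP) lies at the very end of the fingers, on their centre line; the grasp point (between the pads) lies 19 mm behind it (env.grip_depth is the distance from the TCP to the grasp point, in mm); z points along the fingers, y is the line along which they close (so a half turn about z gives the same grasp; the last joint's range is limited). The gripper opens to 91 mm and grips with 3 to 60 N. Pads are 32 mm wide; open, the fingers measure 118 mm over their backs; the gripper's body (76 mm by 178 mm) begins 60 mm behind the grasp point.
Start: joints at [65.604, 18.312, 89.639, -0, 72.044, -1.146], TCP at [226.987, 528.318, 213.976] pointing down, gripper open.
Joint ranges: [-177.97, 177.97], [-48.28, 115.42], [12.27, 149.76], [-77.06, 257.06], [2.81, 150.46], [-146.56, 146.56]. Speed limits (degrees/s): [147.25, 147.25, 180, 180, 180, 180].

## Interface

Orientations are given as [roll, pitch, yaw] about the fixed x, y, z axes, in that order (R = Rz(yaw) Ry(pitch) Rx(roll)).
In Python, from workcell import env, cams gives the robot as it stands.
- The arm moves only by the tool apply_moves, never from a script. Its argument "deltas" is a list of rows, each a list of 5 numbers: the shift along the tool's x, y, z in m, then the turn about the tool's z in rad, then the opening, from -1 (shut) to 1 (fully open), so that 0 is half open. In form: [[tx, ty, tz, roll, gripper], ...]. A call has 1 to 5 rows; each row is the pose to reach, as a shift and turn from the pose commanded when the call began, along the tool's axes at that moment; what a row does not reach only later rows make up. A row lasts 1/10 s, in which the tool goes at most 50 mm and 8.59 degrees, less where a joint would pass 70% of its speed; a pose out of reach is approached as far as the arm can. A call with a gripper value outside its range is refused whole. The fingers move at their own pace and stop on an object; "grip_force" is the grip in N (left out, the last holds). Time passes only in rows, so rows that repeat a pose let the fingers close. It gives the time, the measured TCP pose, the force, the opening and the grip force at its end, in the units of the state.
- env.state(): the state, without advancing time (a new reading comes with each control period).
- cams.grab_frame(name): name is "scene" or "top" or "wrist"; returns the picture (420x560x3 uint8, blue, green, red); there is no depth.
- cams.get_calibration(name): a dict with "mtx" (3x3 intrinsics, pixels), "k1" (the pictures are not rectified: a ray, as slopes to the right and down, at radius r is drawn at 1 + k1 r^2 times it, then the intrinsics apply), "eye" and "attitude" of the camera in the world; the wrist camera has in their place "tool_from_camera" (4x4, takes a point from camera to tool coordinates, whose origin is the TCP and whose axes are the flange's). Camera axes: x right, y down, z forward; pixel columns grow to the right and rows downward; lengths in mm; the calibration is good to about 2 mm. A picture is of the moment at which its call begins: read the wrist's pose just before it. get_calibration takes no time and is no camera call.
- env.job_done(): hands the job in; it is judged then, once.
The state is a dict: "time_s": time; "qpos": joint angles; "qvel": joint speeds; "effort": joint torques, N m; "ee_pos": TCP position; "ee_rot": TCP orientation; "force": force on the tool from outside, world axes, zero at the start; "torque": the same for the moment, N m; "gripper_width": finger opening in mm; "gripper_force": force on a finger pad.
Only numpy, scipy, OpenCV 4.12 (cv2) and the standard library are available. Lean on these libraries where they do the work, as an engineer would, in place of code of your own. Each camera call takes 0.05 s, during which the arm holds its last target. There are 200 camera calls.

## Task

Click the warming plate's dial back to off, then lay every test tile flat on the plate, one in each white outline, inside it and square with it, long side along the outline's long side; with all the tiles laid and the dial still off, turn the dial to position 4 (the mark with four dots) and leave it there. Leave the other things on the bench where they are.

Things in the scene. Friction and masses are not known exactly. Their poses are not given: they have to be found in the camera images.
- plate: Low warming plate for drying tiles, a fixed box 190 mm (x) by 350 mm (y) by 30 mm high; origin under its centre on the bench, z up, x away from the robot at yaw 0, y along its length. Its flat top, 30 mm above the bench, has a dark field with six white rectangular outlines in two rows of three, and at its right end (-y) a bare metal field, 98 mm long, with the dial. It has no rim.
- dial (a joint): Rotary switch of the plate with six click positions, 0 to 5, 40 degrees (0.698 rad) apart, from 0 (off) to 3.491 rad (position 5), with end stops at both; the value grows clockwise seen from above. Off: pointer toward the plate's front (-x), at a small ring on the plate; each further position is marked by as many dots as its number, so position 4 is at 2.793 rad. Needs about 0.05 N m to pass from click to click; let go within 0.25 rad of a click, it springs into it.
- dial_grip (a point): Centre of the dial's black bar grip, on the turning axis, 28 mm above the dial's underside and 59 mm above the bench. The bar is 44 mm long, 14 mm wide and 32 mm high (its top is 11 mm above this point) and stands on a disc 50 mm across whose top is 20 mm below this point. The bar lies along this point's x axis, which turns with the dial; the pointer (white line) is at its -x end.
- place_0 (a point): Centre of a white outline on the plate's top surface, front row, left. The outline is 70 mm (x) by 52 mm (y) inside; centres are 76 mm apart in x and 74 mm in y; x, y, z as the plate's. The line is printed and stands no higher than the surface.
- place_1 (a point): Centre of a white outline on the plate's top surface, front row, middle. The outline is 70 mm (x) by 52 mm (y) inside; centres are 76 mm apart in x and 74 mm in y; x, y, z as the plate's. The line is printed and stands no higher than the surface.
- place_2 (a point): Centre of a white outline on the plate's top surface, front row, right. The outline is 70 mm (x) by 52 mm (y) inside; centres are 76 mm apart in x and 74 mm in y; x, y, z as the plate's. The line is printed and stands no higher than the surface.
- place_3 (a point): Centre of a white outline on the plate's top surface, back row, left. The outline is 70 mm (x) by 52 mm (y) inside; centres are 76 mm apart in x and 74 mm in y; x, y, z as the plate's. The line is printed and stands no higher than the surface.
- place_4 (a point): Centre of a white outline on the plate's top surface, back row, middle. The outline is 70 mm (x) by 52 mm (y) inside; centres are 76 mm apart in x and 74 mm in y; x, y, z as the plate's. The line is printed and stands no higher than the surface.
- place_5 (a point): Centre of a white outline on the plate's top surface, back row, right. The outline is 70 mm (x) by 52 mm (y) inside; centres are 76 mm apart in x and 74 mm in y; x, y, z as the plate's. The line is printed and stands no higher than the surface.
- tile_0 (a point): Centre (half-way up) of an unglazed cream test tile, 60 mm (x) by 42 mm (y) by 8 mm thick, about 30 g; all tiles are alike, they lie flat on the bench at the start. 4 to 6 of the six are there.
- tile_1 (a point): Centre (half-way up) of an unglazed cream test tile, 60 mm (x) by 42 mm (y) by 8 mm thick, about 30 g; all tiles are alike, they lie flat on the bench at the start. 4 to 6 of the six are there.
- tile_2 (a point): Centre (half-way up) of an unglazed cream test tile, 60 mm (x) by 42 mm (y) by 8 mm thick, about 30 g; all tiles are alike, they lie flat on the bench at the start. 4 to 6 of the six are there.
- tile_3 (a point): Centre (half-way up) of an unglazed cream test tile, 60 mm (x) by 42 mm (y) by 8 mm thick, about 30 g; all tiles are alike, they lie flat on the bench at the start. 4 to 6 of the six are there.
- tile_4 (a point): Centre (half-way up) of an unglazed cream test tile, 60 mm (x) by 42 mm (y) by 8 mm thick, about 30 g; all tiles are alike, they lie flat on the bench at the start. 4 to 6 of the six are there.
- tile_5 (a point): Centre (half-way up) of an unglazed cream test tile, 60 mm (x) by 42 mm (y) by 8 mm thick, about 30 g; all tiles are alike, they lie flat on the bench at the start. 4 to 6 of the six are there.
- egg_cup: Small white cup, 49 mm across, 42 mm high; origin under its centre. Not to be moved.
- lid_green: Upturned screw lid with green glaze in it, 49 mm across, 15 mm high; origin under its centre. Not to be moved.
- wood_rib: Kidney-shaped flat wooden rib, 41 by 94 by 6 mm; origin under its centre. Not to be moved.
There are look-alikes about, which are no part of the job. Leave any blue, orange or turquoise look-alike of the part that bears tile_1 alone.

How it is judged:
By the outcome, as a careful person would: the job done as asked, in the order asked, and still so for the second after the job is handed in, with the robot touching nothing.
Of test_tile_0, test_tile_1, test_tile_2, test_tile_3, test_tile_4, test_tile_5 only 4 to 6 are there at a start; the rules pass over those that are not, and their reading is None.
At some moment in a run one of test_tile_0, test_tile_1, test_tile_2, test_tile_3, test_tile_4, test_tile_5 may be knocked a few centimetres aside while the robot is not near it.
Once in a run the grip may slacken for a moment while it holds something.
It also fails if it takes over 210 s, if anything falls off the work surface, if the arm or the gripper's body presses on something with over 40 N, if the wrist force passes 120 N, or if a joint passes its speed limit or range.

## Working session

There is one attempt and no reset: what is moved stays moved. The work goes in short steps, Python scripts to look and compute and a tool call to move; the robot and the scene stay as the last step left them, time stands still between calls to the robot, and variables do not carry over. Pictures are saved under pics/ and viewed, at most 15 in all, crops included, and the job is handed in when it is done.

Besides the shell and the picture viewer there is one more tool, called after "Request:" by a JSON object that holds its "fn" and its "kwargs". apply_moves: Moves the arm, as the interface text tells. Its arguments: {"type":"object","properties":{"deltas":{"type":"array"},"grip_force":{"type":"number"}},"required":["deltas"]}

```bash
ls; mkdir -p pics; python3 - <<'E'
from workcell import env,cams
import cv2
print(env.state())
for n in ["scene","top","wrist"]:
    print(n,cams.get_calibration(n))
    
for n in ["scene","top"]:
    cv2.imwrite(f"pics/{n}0.png",cams.grab_frame(n))
E
```

```text
pics
{'time_s': 0.0, 'qpos': array([ 6.56040564e+01,  1.83512274e+01,  8.97058098e+01, -1.35054971e-03,
        7.20428246e+01, -1.14505365e+00]), 'qvel': array([ 0.00989867,  0.10194657, -0.00635171,  0.0954584 , -0.04680166,
        0.00116728]), 'effort': array([ 1.78648785e-03, -4.12465167e+01, -2.31969559e+01,  7.31570623e-02,
        4.59411205e-02, -1.35876530e-04]), 'ee_pos': array([226.77926264, 527.85032577, 213.12845972]), 'ee_rot': array([-1.79900132e+02, -7.11823366e-04,  1.56749527e+02]), 'force': array([-0.40793314, -0.10385432, -0.04026285]), 'torque': array([ 0.02637681,  0.03471896, -0.0324382 ]), 'gripper_force': 0.0, 'gripper_width': 90.97910022986484}
scene {'mtx': array([[537.08799354,   0.        , 286.12801953],
       [  0.        , 537.08799354, 216.05259809],
       [  0.        ,   0.        ,   1.        ]]), 'k1': -0.049822746275987304, 'eye': array([-204.22054989, 1394.98895122,  981.2238125 ]), 'attitude': array([-120.51237852,   -1.38651995, -153.01349517])}
top {'mtx': array([[431.93168435,   0.        , 287.0217474 ],
       [  0.        , 431.93168435, 205.85907699],
       [  0.        ,   0.        ,   1.        ]]), 'k1': 0.0299142139538963, 'eye': array([ 261.02172391,    8.16809343, 1332.18754741]), 'attitude': array([-170.57014815,    0.4565334 ,  -88.45446087])}
wrist {'mtx': array([[353.37240403,   0.        , 281.95315577],
       [  0.        , 353.37240403, 207.81017587],
       [  0.        ,   0.        ,   1.        ]]), 'k1': -0.029661251101806875, 'tool_from_camera': array([[-2.50657547e-04, -9.54835158e-01, -2.97135926e-01,
         8.44227523e+01],
       [ 9.99999846e-01, -9.22446538e-05, -5.47153863e-04,
        -4.84853640e-01],
       [ 4.95032545e-04, -2.97136018e-01,  9.54835034e-01,
        -1.68899428e+02],
       [ 0.00000000e+00,  0.00000000e+00,  0.00000000e+00,
         1.00000000e+00]])}
```

View pics/top0.png

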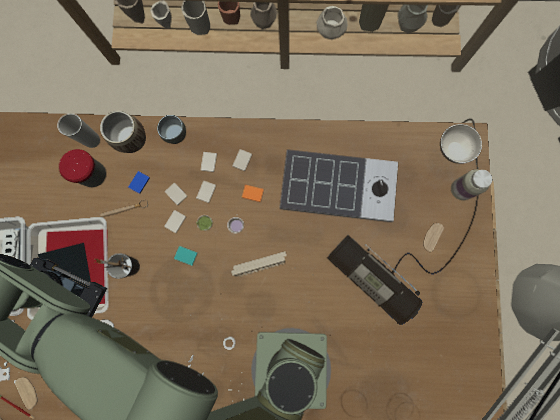

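View pics/scene0.png

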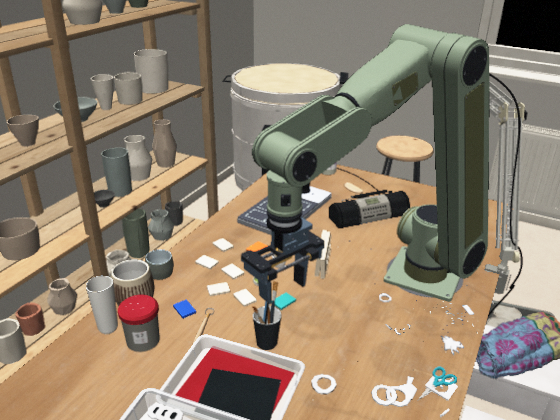

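The top view shows five cream tiles at about (209,161), (242,159), (175,194), (206,191) and (175,222). The look-alikes are blue (139,182), orange (253,193) and turquoise (185,256), and the rib, lid and cup are also there. The plate is at about (340,185) with its dial at (380,188).

```bash
cat > h.py <<'E'
import numpy as np, cv2
from scipy.spatial.transform import Rotation as R
from workcell import env,cams
def rot(a): return R.from_euler('xyz',a,degrees=True).as_matrix()
def campose(n,st=None):
    c=cams.get_calibration(n)
    if n!="wrist": return c,rot(c["attitude"]),np.array(c["eye"])
    T=np.array(c["tool_from_camera"]); Rt=rot(st["ee_rot"])
    return c,Rt@T[:3,:3],Rt@T[:3,3]+st["ee_pos"]
def px2w(uv,z,cp):
    c,Rm,e=cp; uv=np.asarray(uv,float).reshape(-1,1,2)
    d=cv2.undistortPoints(uv,c["mtx"],np.array([c["k1"],0,0,0,0.])).reshape(-1,2)
    d=np.c_[d,np.ones(len(d))]@Rm.T
    return e+d*((z-e[2])/d[:,2])[:,None]
def w2px(p,cp):
    c,Rm,e=cp; p=(np.asarray(p,float).reshape(-1,3)-e)@Rm
    return cv2.projectPoints(p,np.zeros(3),np.zeros(3),c["mtx"],np.array([c["k1"],0,0,0,0.]))[0].reshape(-1,2)
def look(n,name=None):
    st=env.state(); im=cams.grab_frame(n)
    if name: cv2.imwrite(f"pics/{name}.png",im)
    return im,campose(n,st),st
def quads(mask,z,cp,amin=60):
    out=[]
    for c in cv2.findContours(mask.astype(np.uint8)*255,cv2.RETR_EXTERNAL,cv2.CHAIN_APPROX_NONE)[0]:
        if cv2.contourArea(c)<amin: continue
        w=px2w(c.reshape(-1,2),z,cp)[:,:2].astype(np.float32)
        (cx,cy),(a,b),t=cv2.minAreaRect(w)
        if a<b: a,b,t=b,a,t+90
        u=c.reshape(-1,2).mean(0)
        out.append((u.round(),np.round([cx,cy],1),round(a,1),round(b,1),round((t+90)%180-90,1)))  # t: long side angle
    return out
def cream(im):
    h=cv2.cvtColor(im,cv2.COLOR_BGR2HSV)
    return (h[...,2]>175)&(h[...,1]<70)
E
python3 - <<'E'
from h import *
im=cv2.imread("pics/top0.png");cp=campose("top")
for q in quads(cream(im),8,cp,80):print(q)
h=cv2.cvtColor(im,cv2.COLOR_BGR2HSV)
for u in [(209,161),(242,159),(206,191),(236,225),(260,262)]:print(u,h[u[1],u[0]])
print(px2w([(286,151),(398,160),(395,221),(280,210)],30,cp).round())
print(px2w([(380,188)],70,cp).round(),px2w([(204,223),(236,225),(260,262),(253,193),(185,256),(172,128),(123,131)],10,cp).round())
im=cv2.imread("pics/scene0.png");cp=campose("scene")
for q in quads(cream(im),8,cp,80):print('s',q)
c=cv2.resize(cv2.imread("pics/top0.png")[130:280,150:410],None,fx=3,fy=3,interpolation=2)
cv2.imwrite("pics/crop.png",c)
E
```

```text
(array([262., 263.]), array([302.7, 105.3]), 167.1, 21.7, -72.6)
(array([  8., 241.]), array([347.8, 874.4]), 79.2, 50.5, -0.9)
(array([ 65., 232.]), array([386.1, 692.3]), 204.8, 64.7, -66.6)
(array([175., 221.]), array([424.6, 371.1]), 58.0, 37.8, -27.4)
(array([175., 193.]), array([511.6, 374.7]), 56.3, 39.3, 47.0)
(array([205., 191.]), array([521.4, 281.2]), 56.4, 39.8, -19.2)
(array([483., 178.]), array([ 584.1, -580.9]), 52.7, 51.0, -88.7)
(array([384., 188.]), array([ 541.5, -261. ]), 183.3, 96.3, -5.9)
(array([208., 161.]), array([618. , 278.1]), 57.4, 38.0, -6.1)
(array([242., 159.]), array([626.1, 172.2]), 56.1, 37.1, -21.6)
(array([458., 151.]), array([ 670.1, -509.5]), 86.3, 64.5, -74.3)
(array([124., 135.]), array([699.3, 548.8]), 77.5, 31.1, -28.6)
(209, 161) [ 24  22 187]
(242, 159) [ 23  28 182]
(206, 191) [ 25  24 183]
(236, 225) [140  29 159]
(260, 262) [ 22  45 175]
[[ 650.   32.   30.]
 [ 630. -315.   30.]
 [ 439. -304.   30.]
 [ 464.   45.   30.]]
[[ 531. -251.   70.]] [[420. 279.  10.]
 [416. 180.  10.]
 [305. 102.  10.]
 [518. 132.  10.]
 [318. 331.  10.]
 [723
[... 1448 characters left out ...]
ay([133., 157.]), array([1330.8, -211.9]), 159.8, 37.1, -44.7)
s (array([282., 142.]), array([ 855.7, -681.8]), 216.1, 149.0, -21.6)
s (array([542., 131.]), array([ -222. , -1493.9]), 188.7, 130.6, 0.2)
s (array([338., 102.]), array([  821. , -1373.7]), 191.4, 141.0, -24.6)
s (array([524.,  73.]), array([  -23.7, -2642.4]), 476.2, 246.4, 1.3)
s (array([286.,  79.]), array([ 1312.8, -1639.4]), 701.8, 682.3, 63.6)
s (array([524.,  60.]), array([   13.1, -3041.2]), 509.8, 88.9, 1.2)
s (array([382.,  68.]), array([  857.3, -2328.2]), 1694.6, 283.0, -87.1)
s (array([464.,  43.]), array([  524.5, -3372.8]), 548.0, 120.4, 88.8)
s (array([428.,  35.]), array([  890.1, -3503.1]), 756.0, 520.9, -17.4)
```

View pics/crop.png

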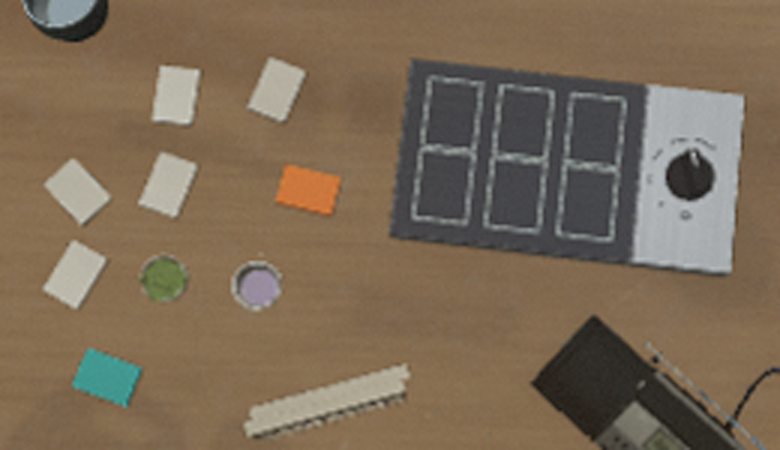

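Five tiles agree in both views to within about 4 mm. The plate is at a yaw of about -4°, and the dial is at about (531,-251) with its pointer facing roughly +x. I'll hover over the dial first.

```bash
cat >> h.py <<'E'
def plan(x,y,z,yaw,vmax=190,z_first=None):
    """calls (5 rows each) from here to the target: tx ty tz (m) roll (rad)"""
    s=env.state(); p=s["ee_pos"]; w=s["ee_rot"][2]; t=np.array([x,y,z],float)
    n=int(max(1,np.ceil(np.linalg.norm(t-p)/vmax),np.ceil(abs(yaw-w)/41)))
    d=(t-p)/n; dw=(yaw-w)/n
    print("at",p.round(1),round(w,1),"w",round(s["gripper_width"],1),"t",round(s["time_s"],1))
    for i in range(n):
        a=np.radians(w+i*dw); c,k=np.cos(a),np.sin(a)
        print(np.round([(c*d[0]+k*d[1])/1e3,(k*d[0]-c*d[1])/1e3,-d[2]/1e3,-np.radians(dw)],4).tolist())
E
python3 -c "
from h import *
plan(531,-251,200,-23.5)"
```

```text
at [226.8 527.9 213.2] 156.7 w 91.2 t 0.1
[-0.1174, -0.1191, 0.0026, 0.6292]
[-0.165, -0.0272, 0.0026, 0.6292]
[-0.1494, 0.0751, 0.0026, 0.6292]
[-0.0766, 0.1487, 0.0026, 0.6292]
[0.0255, 0.1653, 0.0026, 0.6292]
```

Request:
{"fn": "apply_moves", "kwargs": {"deltas": [[-0.024,-0.024,0,0.126,0],[-0.047,-0.048,0.001,0.252,0],[-0.07,-0.072,0.002,0.377,0],[-0.094,-0.095,0.002,0.503,0],[-0.117,-0.119,0.003,0.629,0]], "grip_force": 20}}

```text
time_s: 0.6
ee_pos: [287.7, 371.4, 210.6]
ee_rot: [-180.0, 0.0, 120.4]
force: [1.1, -0.1, -0.5]
gripper_width: 53.9
gripper_force: 0.0
```

Request:
{"fn": "apply_moves", "kwargs": {"deltas": [[-0.033,-0.005,0,0.126,0],[-0.066,-0.011,0.001,0.252,0],[-0.099,-0.016,0.002,0.377,0],[-0.132,-0.022,0.002,0.503,0],[-0.165,-0.027,0.003,0.629,0]]}}

```text
time_s: 1.1
ee_pos: [348.6, 215.7, 207.8]
ee_rot: [-180.0, 0.0, 84.4]
force: [1.2, -0.3, 0.7]
gripper_width: 45.5
gripper_force: 0.0
```

Request:
{"fn": "apply_moves", "kwargs": {"deltas": [[-0.03,0.015,0,0.126,0],[-0.06,0.03,0.001,0.252,0],[-0.09,0.045,0.002,0.377,0],[-0.119,0.06,0.002,0.503,0],[-0.149,0.075,0.003,0.629,0]]}}

```text
time_s: 1.6
ee_pos: [409.5, 60.5, 204.8]
ee_rot: [-180.0, -0.0, 48.3]
force: [-0.0, -0.3, -0.1]
gripper_width: 45.7
gripper_force: 0.0
```

Request:
{"fn": "apply_moves", "kwargs": {"deltas": [[-0.015,0.03,0,0.126,0],[-0.031,0.06,0.001,0.252,0],[-0.046,0.089,0.002,0.377,0],[-0.061,0.119,0.002,0.503,0],[-0.077,0.149,0.003,0.629,0]]}}

```text
time_s: 2.1
ee_pos: [470.5, -95.7, 201.7]
ee_rot: [-180.0, 0.0, 12.3]
force: [0.1, -0.3, 0.2]
gripper_width: 45.4
gripper_force: 0.0
```

Request:
{"fn": "apply_moves", "kwargs": {"deltas": [[0.006,0.033,0,0.126,0],[0.012,0.066,0.001,0.252,0],[0.016,0.099,0.002,0.377,0],[0.021,0.132,0.002,0.503,0],[0.026,0.165,0.003,0.629,0]]}}

```text
time_s: 2.6
ee_pos: [531.8, -251.0, 198.5]
ee_rot: [-180.0, 0.0, -23.8]
force: [0.6, -0.6, -0.5]
gripper_width: 45.6
gripper_force: 0.0
```

```bash
python3 - <<'E'
from h import *
im,cp,st=look("wrist","w1"); im,cp,st=look("wrist","w1")
print(st["ee_pos"],st["ee_rot"],st["time_s"])
E
```

```text
[ 533.81978565 -255.97391249  197.94382503] [179.81850072  -0.18668362 -24.07919678] 2.65
```

View pics/w1.png

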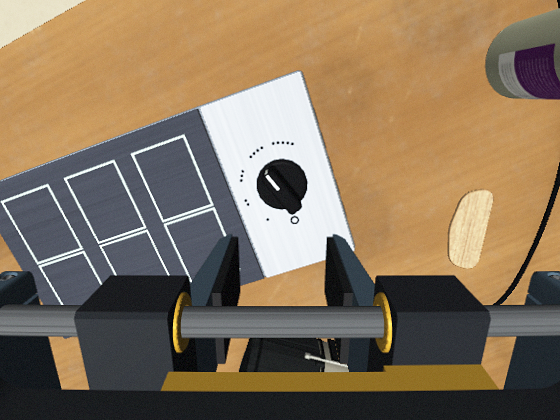

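The wrist view shows the dial at (282,184) with its white pointer line from (266,175) to (279,190). The off ring is at (294,219), and dots 1 to 5 run clockwise from (268,219) to (283,143). Next I'll measure the pointer heading and the outlines.

```bash
python3 - <<'E'
from h import *
st=env.state();print(st["ee_pos"],st["ee_rot"],st["qvel"].round(1))
im,cp,st=look("wrist")
g=cv2.cvtColor(im,cv2.COLOR_BGR2GRAY)
m=(g>150).astype(np.uint8)
# white closed cells on dark field: holes enclosed by outlines
dark=((g>50)&(g<130)).astype(np.uint8)
for c in cv2.findContours(dark,cv2.RETR_LIST,cv2.CHAIN_APPROX_NONE)[0]:
    A=cv2.contourArea(c)
    if 1500<A<6000:
        w=px2w(c.reshape(-1,2),30,cp)[:,:2].astype(np.float32)
        (cx,cy),ab,t=cv2.minAreaRect(w);print("cell",c.reshape(-1,2).mean(0).round(),round(cx,1),round(cy,1),np.round(ab,1),round(t,1))
# dial marks & pointer
def blobs(m,x0,x1,y0,y1,z):
    n,l,s,ce=cv2.connectedComponentsWithStats(m[y0:y1,x0:x1].astype(np.uint8))
    for i in range(1,n):
        if s[i,4]<400: print(s[i,4],(ce[i]+[x0,y0]).round(1),px2w(ce[i]+[x0,y0],z,cp)[0,:2].round(1))
print("marks");blobs(g<110,230,310,135,230,30)
print("white");blobs(g>140,258,308,160,210,70)
# pointer line fit
sub=np.argwhere(g[165:200,258:295]>140)[:,::-1]+[258,165]
w=px2w(sub,70,cp)[:,:2];print(len(w),w.min(0),w.max(0))
vx,vy,a,b=cv2.fitLine(w.astype(np.float32),2,0,.01,.01).ravel();print("line",np.degrees(np.arctan2(vy,vx)),a,b)
cv2.imwrite("pics/d1.png",cv2.resize(im[130:240,225:345],None,fx=5,fy=5,interpolation=cv2.INTER_CUBIC))
E
```

```text
[ 532.58535815 -253.22127226  197.7798197 ] [ 1.79940759e+02 -1.82105519e-02 -2.37038203e+01] [ 2.3 -2.   3.3  2.2  2.  -3.1]
cell [ 73. 276.] 529.0 -10.1 [50.3 57.9] 85.0
cell [138. 256.] 523.6 -83.7 [51.2 55.9] 84.5
cell [ 43. 220.] 599.4 -16.7 [51.  68.6] 84.3
cell [107. 198.] 592.5 -89.9 [51.1 68.5] 84.9
cell [107. 197.] 592.5 -90.0 [58.8 76.6] 84.8
cell [175. 175.] 585.6 -163.2 [50.8 68.6] 84.6
cell [184. 204.] 549.9 -160.1 [ 59.3 148.6] 84.6
cell [527.  58.] 551.9 -500.9 [64.2 74.3] 78.5
marks
4 [275.8 140. ] [ 577.6 -267.5]
4 [280.5 139.5] [ 576.3 -271.8]
4 [285.5 139.5] [ 574.4 -276.1]
4 [290.  139.8] [ 572.4 -279.9]
4 [294.5 140.5] [ 570.1 -283.5]
4 [264.  144.2] [ 578.5 -255.7]
4 [259.8 147. ] [ 577.7 -250.9]
4 [256.  149.8] [ 576.8 -246.6]
4 [252.5 153.5] [ 574.9 -242. ]
4 [244.8 168. ] [ 565.2 -229.2]
4 [243.5 172.5] [ 561.7 -226.2]
2 [243.5 177. ] [ 557.7 -224.3]
4 [247.5 197.5] [ 537.5 -219. ]
4 [249.8 201. ] [ 533.3 -219.5]
18 [296.4 217. ] [ 499.2 -255.4]
4 [269.5 216.5] [ 510.6 -230.8]
white
370 [265.5 192.6] [ 543.8 -243.4]
50 [304.4 163.1] [ 554.1 -284.2]
7 [268.3 168.7] [ 562.  -254.3]
71 [274.8 179.3] [ 551.4 -255.6]
73 [304.9 202.8] [ 521.5 -271.2]
195 [ 538.41423776 -258.78636506] [ 568.43758845 -234.98918399]
line -32.841118 552.7562 -247.55319
```

View pics/d1.png

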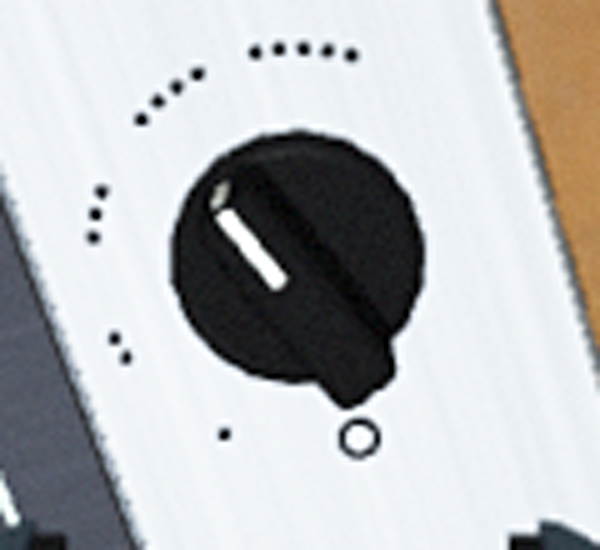

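The marks fit a circle of radius 40 mm centred at (539,-259). The plate yaw is -5.4° and the pointer heading is about 15°, so the dial is at position 4. I'll align with the bar, check, then grasp.

```bash
python3 -c "
from h import *
plan(539,-259,140,14.6)"
```

```text
at [ 531.7 -251.2  197.8] -23.5 w 45.6 t 2.8
[0.0099, 0.0042, 0.0578, -0.6657]
```

Request:
{"fn": "apply_moves", "kwargs": {"deltas": [[0.002,0.001,0.012,-0.133,0],[0.004,0.002,0.024,-0.266,0],[0.006,0.003,0.036,-0.4,0],[0.008,0.004,0.048,-0.533,0],[0.01,0.004,0.058,-0.666,0]]}}

```text
time_s: 3.25
ee_pos: [538.5, -256.1, 140.1]
ee_rot: [-179.9, 0.1, 15.1]
force: [0.0, -0.6, 0.7]
gripper_width: 45.3
gripper_force: 0.0
```

Request:
{"fn": "apply_moves", "kwargs": {"deltas": [[0,0,0,0,0],[0,0,0,0,0],[0,0,0,0,0]]}}

```text
time_s: 3.55
ee_pos: [539.4, -257.1, 141.6]
ee_rot: [180.0, -0.0, 14.7]
force: [0.8, -0.1, -0.1]
gripper_width: 45.4
gripper_force: 0.0
```

```bash
python3 - <<'E'
from h import *
im,cp,st=look("wrist","w2")
print(st["ee_pos"],st["ee_rot"][2],st["qvel"].round(2))
print("axis px top",w2px([[539,-259,70],[539,-259,30]],cp).round(), "tcp line", w2px([list(st["ee_pos"][:2])+[70]],cp).round())
p=w2px([539,-259,70],cp)[0].astype(int)
c=im[max(0,p[1]-100):p[1]+100,p[0]-130:p[0]+130];cv2.imwrite("pics/d2.png",cv2.resize(c,None,fx=2.5,fy=2.5))
print(p)
E
```

```text
[ 539.41641753 -257.0916744   141.64905043] 14.65004322223548 [-0.18  0.03 -0.17  0.03 -0.22 -0.49]
axis px top [[283. 222.]
 [283. 206.]] tcp line [[281. 221.]]
[283 221]
```

View pics/d2.png

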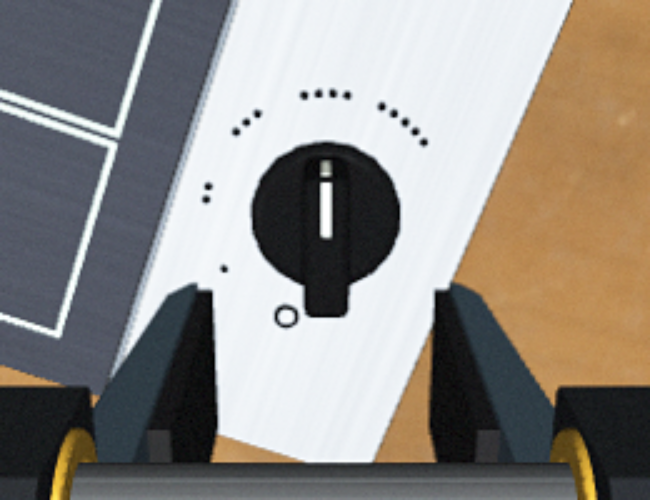

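The bar is square in the gripper, centred at crop x 326, with the pointer at four dots. I'll descend, grip, and turn 160° counter-clockwise (negative roll).

Request:
{"fn": "apply_moves", "kwargs": {"deltas": [[0,0.001,0.02,0,0],[0,0.002,0.04,0,0],[0,0.002,0.06,0,0],[0,0.002,0.08,0,0],[0,0.002,0.096,0,0]]}}

```text
time_s: 4.1
ee_pos: [539.7, -259.2, 44.4]
ee_rot: [-180.0, -0.0, 14.7]
force: [-0.7, -0.4, 1.2]
gripper_width: 45.7
gripper_force: 0.0
```

Request:
{"fn": "apply_moves", "kwargs": {"deltas": [[0,0,0,0,0],[0,0,0,0,-1],[0,0,0,0,-1],[0,0,0,0,-1],[0,0,0,0,-1]], "grip_force": 25}}

```text
time_s: 4.6
ee_pos: [540.1, -259.2, 45.8]
ee_rot: [180.0, -0.1, 14.7]
force: [-1.3, 10.0, 7.6]
gripper_width: 16.6
gripper_force: 5.8
```

Request:
{"fn": "apply_moves", "kwargs": {"deltas": [[0,0,0,0,-1],[0,0,0,-0.05,-1],[0,0,0,-0.15,-1],[0,0,0,-0.28,-1],[0,0,0,-0.4,-1]]}}

```text
time_s: 5.1
ee_pos: [539.5, -257.5, 45.8]
ee_rot: [-179.8, -0.1, 37.9]
force: [-0.1, 6.2, 3.8]
gripper_width: 13.5
gripper_force: 25.0
```

Request:
{"fn": "apply_moves", "kwargs": {"deltas": [[0,0,0,-0.12,-1],[0,0,0,-0.24,-1],[0,0,0,-0.36,-1],[0,0,0,-0.48,-1],[0,0,0,-0.6,-1]]}}

```text
time_s: 5.6
ee_pos: [538.9, -257.0, 45.8]
ee_rot: [-179.8, -0.2, 72.2]
force: [-3.2, 7.0, 6.5]
gripper_width: 13.8
gripper_force: 25.0
```

Request:
{"fn": "apply_moves", "kwargs": {"deltas": [[0,0,0,-0.12,-1],[0,0,0,-0.24,-1],[0,0,0,-0.36,-1],[0,0,0,-0.48,-1],[0,0,0,-0.6,-1]]}}

```text
time_s: 6.1
ee_pos: [538.2, -257.0, 45.8]
ee_rot: [-179.9, -0.3, 106.6]
force: [-4.3, 6.0, 7.8]
gripper_width: 14.0
gripper_force: 25.0
```

Request:
{"fn": "apply_moves", "kwargs": {"deltas": [[0,0,0,-0.12,-1],[0,0,0,-0.24,-1],[0,0,0,-0.36,-1],[0,0,0,-0.48,-1],[0,0,0,-0.6,-1]]}}

```text
time_s: 6.6
ee_pos: [537.6, -257.4, 45.8]
ee_rot: [180.0, -0.3, 141.0]
force: [-5.7, 4.8, 7.9]
gripper_width: 14.0
gripper_force: 25.0
```

Request:
{"fn": "apply_moves", "kwargs": {"deltas": [[0,0,0,-0.12,-1],[0,0,0,-0.24,-1],[0,0,0,-0.36,-1],[0,0,0,-0.48,-1],[0,0,0,-0.59,-1]]}}

```text
time_s: 7.1
ee_pos: [537.3, -258.1, 45.8]
ee_rot: [179.9, -0.3, 174.8]
force: [-5.8, 3.1, 7.3]
gripper_width: 13.9
gripper_force: 25.1
```

Request:
{"fn": "apply_moves", "kwargs": {"deltas": [[0,0,0,0,-1],[0,0,0,0,-1],[0,0,0,0,-1]]}}

```text
time_s: 7.4
ee_pos: [537.3, -258.1, 45.8]
ee_rot: [179.9, -0.3, 174.6]
force: [-6.4, 3.1, 9.0]
gripper_width: 13.7
gripper_force: 25.0
```

Request:
{"fn": "apply_moves", "kwargs": {"deltas": [[0,0,0,0,0],[0,0,0,0,0],[0,0,0,0,0],[0,0,-0.03,0,0],[0,0,-0.07,0,0]]}}

```text
time_s: 7.9
ee_pos: [538.5, -258.8, 113.4]
ee_rot: [179.9, -0.3, 174.6]
force: [0.9, -0.4, 0.5]
gripper_width: 45.4
gripper_force: 0.0
```

Request:
{"fn": "apply_moves", "kwargs": {"deltas": [[0,0.025,-0.03,0,0],[0,0.055,-0.06,0,0],[0,0.085,-0.1,0,0],[0,0.12,-0.12,0,0],[0,0.15,-0.13,0,0]]}}

```text
time_s: 8.4
ee_pos: [555.2, -108.9, 247.8]
ee_rot: [-180.0, 0.3, 174.6]
force: [0.4, 0.8, -0.6]
gripper_width: 45.9
gripper_force: 0.0
```

Request:
{"fn": "apply_moves", "kwargs": {"deltas": [[0,0,0,0,0],[0,0,0,0,0],[0,0,0,0,0]]}}

```text
time_s: 8.7
ee_pos: [553.6, -110.8, 244.1]
ee_rot: [-180.0, -0.1, 174.5]
force: [0.1, -0.1, 0.1]
gripper_width: 45.7
gripper_force: 0.0
```

```bash
cat > cells.py <<'E'
from h import *
im,cp,st=look("wrist","w3")
print(st["ee_pos"],st["ee_rot"][2],st["qvel"].round(2))
g=cv2.cvtColor(im,cv2.COLOR_BGR2GRAY)
dark=((g>40)&(g<130)).astype(np.uint8)
for c in cv2.findContours(dark,cv2.RETR_LIST,cv2.CHAIN_APPROX_NONE)[0]:
    if 1500<cv2.contourArea(c)<9000:
        w=px2w(c.reshape(-1,2),30,cp)[:,:2].astype(np.float32)
        (cx,cy),ab,t=cv2.minAreaRect(w);print("cell",c.reshape(-1,2).mean(0).round(),round(cx,1),round(cy,1),np.round(ab,1),round(t,1))
E
python3 cells.py
```

```text
[ 553.63179791 -110.783123    244.10414404] 174.53448280653893 [-0.66  0.3   0.03  0.1   0.15  0.13]
cell [272. 346.] 770.4 -137.3 [ 37.8 148.4] 1.6
cell [370. 208.] 598.8 -15.7 [50.5 68. ] 84.7
cell [237. 141.] 509.6 -155.6 [50.5 67.5] 84.8
cell [375. 141.] 523.2 -8.6 [50.6 68.3] 84.8
cell [306. 141.] 516.2 -81.8 [49.9 68.2] 84.6
cell [372. 171.] 560.8 -12.4 [ 59.1 152.1] 84.7
cell [237. 141.] 509.3 -155.6 [59.5 76.8] 84.5
```

View pics/w3.png

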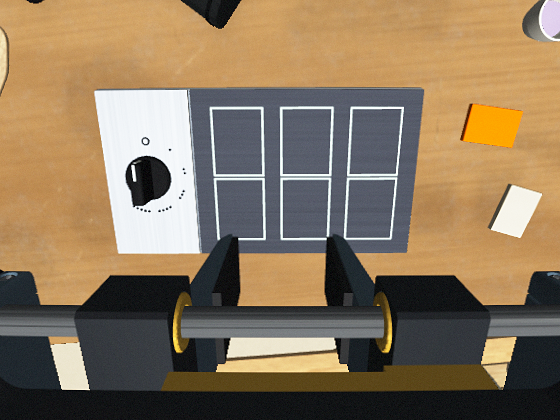

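The off ring is at (145,141), with the pointer now facing it, and outlines 0–3 are measured at yaw -5.4°: p0 (523,-9), p1 (516,-82), p2 (509.5,-155.6), p3 (599,-16). First tile: the one near (625.6,172.5).

```bash
cat >> h.py <<'E'
def tile(near):
    """nearest cream tile to `near` in the wrist view"""
    im,cp,st=look("wrist")
    Q=[q for q in quads(cream(im),8,cp,800) if 50<q[2]<70 and 34<q[3]<52]
    for q in Q: print(q)
    if not Q: return
    q=min(Q,key=lambda q:np.hypot(*(q[1]-near)))
    return q
E
python3 -c "
from h import *
plan(625.6,172.5,150,158)"
```

```text
at [ 553.6 -111.   244. ] 174.5 w 45.9 t 8.8
[-0.0223, 0.1445, 0.047, 0.144]
[-0.0013, 0.1462, 0.047, 0.144]
```

Request:
{"fn": "apply_moves", "kwargs": {"deltas": [[-0.004,0.029,0.009,0.03,0.54],[-0.009,0.058,0.019,0.06,0.54],[-0.013,0.087,0.028,0.09,0.54],[-0.018,0.116,0.038,0.12,0.54],[-0.022,0.145,0.047,0.144,0.54]]}}

```text
time_s: 9.25
ee_pos: [589.7, 32.0, 196.6]
ee_rot: [-180.0, -0.1, 166.2]
force: [0.0, 0.6, -0.5]
gripper_width: 70.1
gripper_force: 0.0
```

Request:
{"fn": "apply_moves", "kwargs": {"deltas": [[0,0.03,0.01,0.03,0.54],[0,0.06,0.019,0.06,0.54],[-0.001,0.09,0.028,0.09,0.54],[-0.001,0.118,0.038,0.12,0.54],[-0.001,0.146,0.047,0.144,0.54]]}}

```text
time_s: 9.75
ee_pos: [625.4, 173.7, 149.4]
ee_rot: [-179.9, -0.1, 157.9]
force: [-0.4, -0.8, -0.6]
gripper_width: 70.1
gripper_force: 0.0
```

Request:
{"fn": "apply_moves", "kwargs": {"deltas": [[0,0,0,0,0.54],[0,0,0,0,0.54],[0,0,0,0,0.54],[0,0,0,0,0.54]]}}

```text
time_s: 10.15
ee_pos: [625.3, 172.5, 151.3]
ee_rot: [180.0, 0.0, 158.0]
force: [0.6, 0.2, 0.2]
gripper_width: 70.2
gripper_force: 0.0
```

```bash
python3 - <<'E'
from h import *
q=tile((625.6,172.5))
if q:
  (x,y),t=q[1],q[4]
  plan(x,y,2,t+180)
cv2.imwrite("pics/w4.png",look("wrist")[0])
E
```

```text
(array([281., 196.]), array([626.7, 169.7]), 59.4, 41.4, -21.0)
(array([388., 144.]), array([618.5, 275.1]), 59.5, 41.5, -5.8)
(array([356.,  36.]), array([524.8, 277.1]), 55.1, 41.6, -19.4)
at [625.3 172.6 151.5] 158.0 w 70.0 t 10.2
[-0.0024, -0.0022, 0.1495, -0.0177]
```

View pics/w4.png

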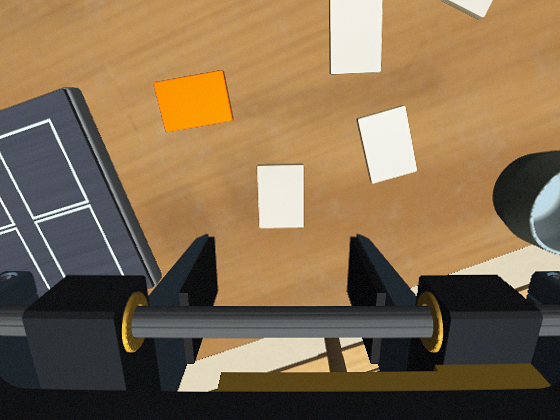

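The tile is centred at (281,196) and measures 59×41 mm as expected. Grasping it now.

Request:
{"fn": "apply_moves", "kwargs": {"deltas": [[-0.002,-0.002,0.04,-0.018,0.54],[-0.002,-0.002,0.08,-0.018,0.54],[-0.002,-0.002,0.12,-0.018,0.54],[-0.002,-0.002,0.14,-0.018,0.54],[-0.002,-0.002,0.148,-0.018,0.54]]}}

```text
time_s: 10.75
ee_pos: [624.6, 170.3, 0.6]
ee_rot: [-179.9, -0.2, 159.1]
force: [-0.8, -0.9, 1.1]
gripper_width: 70.2
gripper_force: 0.0
```

Request:
{"fn": "apply_moves", "kwargs": {"deltas": [[0,0,0,0,0.54],[0,0,0,0,-1],[0,0,0,0,-1],[0,0,0,0,-1],[0,0,0,0,-1]], "grip_force": 20}}

```text
time_s: 11.25
ee_pos: [626.7, 171.4, 3.8]
ee_rot: [179.9, 0.1, 159.1]
force: [-0.7, -0.2, 4.2]
gripper_width: 41.6
gripper_force: 20.0
```

Request:
{"fn": "apply_moves", "kwargs": {"deltas": [[0,0,0,0,-1],[0,0,-0.01,0,-1],[0,0,-0.03,0,-1],[0,0,-0.06,0,-1],[0,0,-0.1,0,-1]]}}

```text
time_s: 11.75
ee_pos: [624.9, 170.9, 102.8]
ee_rot: [-179.9, -0.2, 159.1]
force: [0.8, 0.1, -1.1]
gripper_width: 41.6
gripper_force: 20.0
```

```bash
python3 -c "
from h import *
plan(585.3,-163,100,174.6)"
```

```text
at [624.9 170.9 102.8] 159.1 w 41.6 t 11.8
[-0.0411, -0.163, 0.0014, -0.1353]
[-0.0187, -0.1671, 0.0014, -0.1353]
```

Request:
{"fn": "apply_moves", "kwargs": {"deltas": [[-0.006,-0.023,0,-0.02,-1],[-0.014,-0.055,0,-0.05,-1],[-0.023,-0.092,0,-0.08,-1],[-0.032,-0.128,0,-0.11,-1],[-0.041,-0.163,0.001,-0.135,-1]]}}

```text
time_s: 12.25
ee_pos: [606.1, 3.0, 102.7]
ee_rot: [180.0, 0.0, 166.9]
force: [0.4, -0.1, -1.1]
gripper_width: 42.1
gripper_force: 20.0
```

Request:
{"fn": "apply_moves", "kwargs": {"deltas": [[-0.004,-0.037,0,-0.03,-1],[-0.008,-0.074,0,-0.06,-1],[-0.013,-0.111,0,-0.09,-1],[-0.017,-0.145,0,-0.12,-1],[-0.019,-0.167,0.001,-0.135,-1]]}}

```text
time_s: 12.75
ee_pos: [586.6, -165.0, 101.7]
ee_rot: [-180.0, 0.1, 174.5]
force: [0.9, 0.7, 0.2]
gripper_width: 41.7
gripper_force: 20.0
```

Request:
{"fn": "apply_moves", "kwargs": {"deltas": [[0,0,0,0,-1],[0,0,0.02,0,-1],[0,0,0.035,0,-1],[0,0,0.045,0,-1],[0,0,0.045,0,-1]]}}

```text
time_s: 13.25
ee_pos: [586.0, -161.5, 54.7]
ee_rot: [179.9, -0.2, 174.6]
force: [0.7, -0.8, -0.9]
gripper_width: 41.8
gripper_force: 20.0
```

```bash
python3 - <<'E'
from h import *
im,cp,st=look("wrist","w5")
plan(585.3,-163,34,174.6)
E
```

```text
at [ 586.7 -161.8   55.7] 174.6 w 41.8 t 13.3
[0.0013, -0.0013, 0.0217, 0.0]
```

View pics/w5.png

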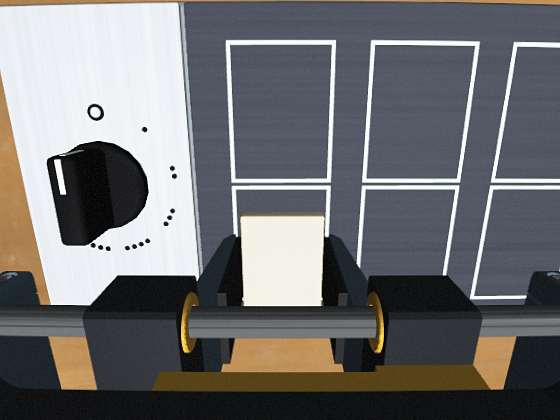

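The tile is held square between the fingers and centred over outline 5. Lowering and releasing.

Request:
{"fn": "apply_moves", "kwargs": {"deltas": [[0.001,-0.001,0.01,0,-1],[0.001,-0.001,0.016,0,-1],[0.001,-0.001,0.02,0,-1],[0.001,-0.001,0.0215,0,-1],[0.001,-0.001,0.0215,0,-1]]}}

```text
time_s: 13.8
ee_pos: [585.7, -163.5, 34.2]
ee_rot: [180.0, -0.0, 174.6]
force: [0.2, 0.3, -1.0]
gripper_width: 41.6
gripper_force: 20.0
```

Request:
{"fn": "apply_moves", "kwargs": {"deltas": [[0,0,0,0,-1],[0,0,0,0,0.25],[0,0,0,0,0.25],[0,0,0,0,0.25],[0,0,-0.02,0,0.25]]}}

```text
time_s: 14.3
ee_pos: [583.7, -162.9, 52.3]
ee_rot: [179.9, -0.3, 174.6]
force: [-0.1, -0.1, 0.1]
gripper_width: 56.9
gripper_force: 0.0
```

Request:
{"fn": "apply_moves", "kwargs": {"deltas": [[0,0,-0.03,0,0.3],[0,0,-0.06,0,0.4],[0,0,-0.08,0,0.54],[0,0,-0.08,0,0.54],[0,0,-0.08,0,0.54]]}}

```text
time_s: 14.8
ee_pos: [585.5, -163.4, 134.2]
ee_rot: [180.0, 0.0, 174.6]
force: [0.3, -0.7, -1.0]
gripper_width: 70.2
gripper_force: 0.0
```

```bash
cat > chk.py <<'E'
from h import *
im,cp,st=look("wrist")
for q in quads(cream(im),38,cp,800):
    if 50<q[2]<70 and 34<q[3]<52: print("placed",q)
E
python3 chk.py; python3 -c "
from h import *
plan(618.3,275.8,140,174.1)"
```

```text
at [ 585.  -163.2  133.3] 174.6 w 70.2 t 14.8
[0.0028, 0.1467, -0.0022, 0.0027]
[0.0032, 0.1467, -0.0022, 0.0027]
[0.0036, 0.1467, -0.0022, 0.0027]
```

Request:
{"fn": "apply_moves", "kwargs": {"deltas": [[0,0.025,0,0,0.54],[0.001,0.058,0,0,0.54],[0.002,0.095,-0.001,0,0.54],[0.003,0.132,-0.002,0,0.54],[0.003,0.17,-0.002,0,0.54]]}}

```text
time_s: 15.35
ee_pos: [597.8, 7.2, 134.6]
ee_rot: [-180.0, -0.2, 174.5]
force: [0.5, -0.4, -1.1]
gripper_width: 70.2
gripper_force: 0.0
```

Request:
{"fn": "apply_moves", "kwargs": {"deltas": [[0,0.04,0,0,0.54],[0.001,0.08,0,0,0.54],[0.002,0.12,-0.001,0,0.54],[0.003,0.16,-0.002,0.003,0.54],[0.004,0.2,-0.002,0.005,0.54]]}}

```text
time_s: 15.85
ee_pos: [612.8, 206.9, 136.5]
ee_rot: [-179.9, -0.2, 174.3]
force: [0.4, -0.1, -0.2]
gripper_width: 70.3
gripper_force: 0.0
```

Request:
{"fn": "apply_moves", "kwargs": {"deltas": [[0.001,0.035,0,0,0.54],[0.003,0.06,-0.001,0.003,0.54],[0.003,0.07,-0.002,0.003,0.54],[0.003,0.07,-0.002,0.003,0.54],[0.003,0.07,-0.002,0.003,0.54]]}}

```text
time_s: 16.35
ee_pos: [617.5, 274.2, 139.6]
ee_rot: [-179.9, -0.1, 174.1]
force: [0.9, -0.5, -0.6]
gripper_width: 70.1
gripper_force: 0.0
```

Request:
{"fn": "apply_moves", "kwargs": {"deltas": [[0,0,0,0,0.54],[0,0,0,0,0.54]]}}

```text
time_s: 16.55
ee_pos: [617.9, 274.1, 140.5]
ee_rot: [-180.0, -0.0, 174.0]
force: [0.1, -0.7, -1.0]
gripper_width: 70.2
gripper_force: 0.0
```

```bash
cat > pick.py <<'E'
import sys
from h import *
x,y,b=map(float,sys.argv[1:4])
q=tile((x,y))
if q: plan(*q[1],3.5,q[4]+b)
E
python3 pick.py 618.3 275.8 180
```

```text
(array([285., 197.]), array([618. , 275.8]), 58.8, 41.9, -6.0)
(array([276.,  83.]), array([522.6, 278.3]), 59.6, 42.0, -19.3)
(array([390.,  59.]), array([513.3, 371.8]), 59.2, 41.6, 45.4)
at [617.9 274.3 140.6] 174.0 w 70.0 t 16.6
[0.0001, 0.0015, 0.1371, 0.0005]
```

Request:
{"fn": "apply_moves", "kwargs": {"deltas": [[0,0.001,0.04,0,0.54],[0,0.001,0.08,0,0.54],[0,0.001,0.11,0,0.54],[0,0.001,0.13,0,0.54],[0,0.001,0.137,0,0.54]]}}

```text
time_s: 17.1
ee_pos: [616.4, 275.2, 1.0]
ee_rot: [-179.9, -0.2, 174.1]
force: [0.3, 0.9, -0.2]
gripper_width: 70.6
gripper_force: 0.0
```

Request:
{"fn": "apply_moves", "kwargs": {"deltas": [[0,0,0,0,0.54],[0,0,0,0,-1],[0,0,0,0,-1],[0,0,0,0,-1],[0,0,0,0,-1]], "grip_force": 20}}

```text
time_s: 17.6
ee_pos: [618.3, 276.7, 4.4]
ee_rot: [179.9, 0.1, 174.1]
force: [0.5, 0.0, 4.1]
gripper_width: 41.6
gripper_force: 20.1
```

Request:
{"fn": "apply_moves", "kwargs": {"deltas": [[0,0,0,0,-1],[0,0,-0.01,0,-1],[0,0,-0.03,0,-1],[0,0,-0.06,0,-1],[0,0,-0.1,0,-1]]}}

```text
time_s: 18.1
ee_pos: [616.6, 275.9, 103.2]
ee_rot: [-179.9, -0.2, 174.1]
force: [-0.1, 1.1, -0.3]
gripper_width: 41.6
gripper_force: 20.0
```

Request:
{"fn": "apply_moves", "kwargs": {"deltas": [[-0.001,-0.025,0,0,-1],[-0.002,-0.06,0,0,-1],[-0.003,-0.1,0,0,-1],[-0.005,-0.14,0,-0.005,-1],[-0.006,-0.183,0,-0.005,-1]]}}

```text
time_s: 18.6
ee_pos: [605.0, 92.7, 104.1]
ee_rot: [180.0, 0.1, 174.4]
force: [0.9, 0.8, -0.4]
gripper_width: 41.4
gripper_force: 20.0
```

Request:
{"fn": "apply_moves", "kwargs": {"deltas": [[-0.001,-0.043,0,0,-1],[-0.002,-0.085,0,0,-1],[-0.004,-0.125,0,0,-1],[-0.006,-0.16,0,-0.005,-1],[-0.006,-0.183,0,-0.005,-1]]}}

```text
time_s: 19.1
ee_pos: [593.0, -91.5, 104.1]
ee_rot: [-180.0, 0.0, 174.6]
force: [-0.5, -0.8, -0.6]
gripper_width: 41.5
gripper_force: 20.0
```

Request:
{"fn": "apply_moves", "kwargs": {"deltas": [[0,0,0,0,-1],[0,0,0.02,0,-1],[0,0,0.035,0,-1],[0,0,0.045,0,-1],[0,0,0.045,0,-1]]}}

```text
time_s: 19.6
ee_pos: [592.3, -87.9, 57.3]
ee_rot: [180.0, -0.2, 174.7]
force: [-0.7, -0.3, 0.0]
gripper_width: 41.7
gripper_force: 20.0
```

```bash
python3 - <<'E'
from h import *
look("wrist","w6")
plan(592,-89.5,34.3,174.6)
E
```

```text
at [593.  -88.2  58.2] 174.7 w 41.4 t 19.6
[0.0009, -0.0014, 0.0239, 0.0021]
```

View pics/w6.png

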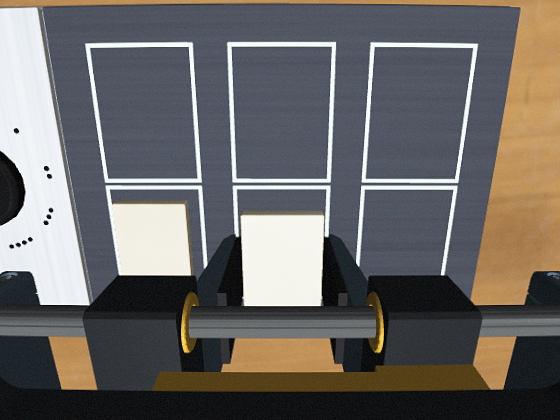

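The tile in outline 5 lies square inside its line, at (150,240). Tile 2 is held square over outline 4, so I'll place it.

Request:
{"fn": "apply_moves", "kwargs": {"deltas": [[0.001,-0.001,0.01,0.002,-1],[0.001,-0.001,0.018,0.002,-1],[0.001,-0.001,0.022,0.002,-1],[0.001,-0.001,0.0235,0.002,-1],[0.001,-0.001,0.0235,0.002,-1]]}}

```text
time_s: 20.15
ee_pos: [592.1, -89.8, 34.9]
ee_rot: [180.0, -0.0, 174.6]
force: [0.4, -0.4, -0.5]
gripper_width: 41.5
gripper_force: 20.0
```

Request:
{"fn": "apply_moves", "kwargs": {"deltas": [[0,0,0,0,-1],[0,0,0,0,0.25],[0,0,0,0,0.25],[0,0,0,0,0.25],[0,0,-0.02,0,0.25]]}}

```text
time_s: 20.65
ee_pos: [590.1, -89.5, 52.8]
ee_rot: [180.0, -0.3, 174.6]
force: [0.2, 0.2, 0.3]
gripper_width: 57.0
gripper_force: 0.0
```

Request:
{"fn": "apply_moves", "kwargs": {"deltas": [[0,0,-0.03,0,0.3],[0,0,-0.06,0,0.4],[0,0,-0.09,0,0.54],[0,0,-0.09,0,0.54],[0,0,-0.09,0,0.54]]}}

```text
time_s: 21.15
ee_pos: [592.2, -89.8, 145.4]
ee_rot: [180.0, 0.1, 174.6]
force: [-0.1, -0.2, -0.7]
gripper_width: 70.3
gripper_force: 0.0
```

```bash
python3 -c "
from h import *
plan(522.3,278.3,140,160.8,vmax=200)"
```

```text
at [592.2 -89.8 145.4] 174.6 w 70.3 t 21.1
[0.0522, 0.1799, 0.0027, 0.1201]
[0.0734, 0.1724, 0.0027, 0.1201]
```

Request:
{"fn": "apply_moves", "kwargs": {"deltas": [[0.008,0.028,0,0.02,0.54],[0.018,0.064,0,0.045,0.54],[0.03,0.105,0.001,0.07,0.54],[0.042,0.145,0.002,0.1,0.54],[0.052,0.18,0.003,0.12,0.54]]}}

```text
time_s: 21.65
ee_pos: [555.5, 95.9, 140.0]
ee_rot: [-179.9, -0.2, 167.6]
force: [-0.3, 0.2, -1.1]
gripper_width: 70.3
gripper_force: 0.0
```

Request:
{"fn": "apply_moves", "kwargs": {"deltas": [[0.018,0.043,0,0.03,0.54],[0.036,0.085,0,0.06,0.54],[0.052,0.122,0.001,0.09,0.54],[0.066,0.155,0.002,0.11,0.54],[0.073,0.172,0.003,0.12,0.54]]}}

```text
time_s: 22.15
ee_pos: [520.8, 280.3, 136.9]
ee_rot: [-179.9, -0.2, 160.9]
force: [-0.4, -0.4, 0.5]
gripper_width: 70.5
gripper_force: 0.0
```

Request:
{"fn": "apply_moves", "kwargs": {"deltas": [[0,0,0,0,0.54],[0,0,0,0,0.54],[0,0,0,0,0.54],[0,0,0,0,0.54]]}}

```text
time_s: 22.55
ee_pos: [522.9, 276.7, 138.7]
ee_rot: [-180.0, -0.0, 160.7]
force: [0.1, -0.7, -0.2]
gripper_width: 70.2
gripper_force: 0.0
```

```bash
python3 pick.py 522.3 278.3 180
```

```text
(array([284., 196.]), array([522. , 278.4]), 58.4, 41.8, -19.3)
(array([384., 151.]), array([512.7, 371.8]), 59.3, 41.7, 45.3)
(array([353.,  48.]), array([426.1, 368.4]), 59.7, 41.5, -28.0)
at [522.9 276.8 138.9] 160.7 w 70.4 t 22.6
[0.0014, 0.0012, 0.1354, 0.0006]
```

Request:
{"fn": "apply_moves", "kwargs": {"deltas": [[0.001,0.001,0.04,0,0.54],[0.001,0.001,0.08,0,0.54],[0.001,0.001,0.11,0,0.54],[0.001,0.001,0.13,0,0.54],[0.001,0.001,0.1355,0,0.54]]}}

```text
time_s: 23.1
ee_pos: [520.8, 277.7, 1.1]
ee_rot: [-179.8, -0.2, 160.8]
force: [0.8, 0.0, -0.2]
gripper_width: 70.2
gripper_force: 0.0
```

Request:
{"fn": "apply_moves", "kwargs": {"deltas": [[0,0,0,0,0.54],[0,0,0,0,-1],[0,0,0,0,-1],[0,0,0,0,-1],[0,0,0,0,-1]], "grip_force": 20}}

```text
time_s: 23.6
ee_pos: [522.5, 279.4, 4.3]
ee_rot: [179.9, 0.1, 160.8]
force: [0.1, 0.2, 3.3]
gripper_width: 41.5
gripper_force: 20.1
```

Request:
{"fn": "apply_moves", "kwargs": {"deltas": [[0,0,0,0,-1],[0,0,-0.01,0,-1],[0,0,-0.03,0,-1],[0,0,-0.06,0,-1],[0,0,-0.1,0,-1]]}}

```text
time_s: 24.1
ee_pos: [520.9, 278.6, 103.5]
ee_rot: [-179.8, -0.2, 160.8]
force: [0.6, -0.4, -0.5]
gripper_width: 41.6
gripper_force: 20.0
```

Request:
{"fn": "apply_moves", "kwargs": {"deltas": [[-0.012,-0.018,0,-0.015,-1],[-0.028,-0.042,0,-0.04,-1],[-0.047,-0.07,0,-0.07,-1],[-0.066,-0.098,0,-0.1,-1],[-0.085,-0.126,0,-0.121,-1]]}}

```text
time_s: 24.6
ee_pos: [561.1, 131.1, 104.1]
ee_rot: [180.0, 0.0, 167.8]
force: [-0.5, -0.6, -0.1]
gripper_width: 41.6
gripper_force: 20.0
```

Request:
{"fn": "apply_moves", "kwargs": {"deltas": [[-0.017,-0.034,0,-0.03,-1],[-0.034,-0.067,0,-0.06,-1],[-0.049,-0.097,0,-0.09,-1],[-0.061,-0.12,0,-0.11,-1],[-0.069,-0.135,0,-0.121,-1]]}}

```text
time_s: 25.1
ee_pos: [600.1, -16.4, 104.0]
ee_rot: [-180.0, 0.0, 174.6]
force: [-0.5, 0.2, -0.8]
gripper_width: 41.7
gripper_force: 20.0
```

Request:
{"fn": "apply_moves", "kwargs": {"deltas": [[0,0,0,0,-1],[0,0,0.02,0,-1],[0,0,0.035,0,-1],[0,0,0.045,0,-1],[0,0,0.045,0,-1]]}}

```text
time_s: 25.6
ee_pos: [598.5, -13.4, 57.2]
ee_rot: [180.0, -0.2, 174.7]
force: [-0.3, -0.1, 0.1]
gripper_width: 41.5
gripper_force: 20.0
```

```bash
python3 - <<'E'
from h import *
look("wrist","w7")
plan(598.8,-15.9,34.8,174.6)
E
```

```text
at [599.3 -13.6  58.2] 174.7 w 41.8 t 25.6
[0.0003, -0.0024, 0.0234, 0.0021]
```

View pics/w7.png

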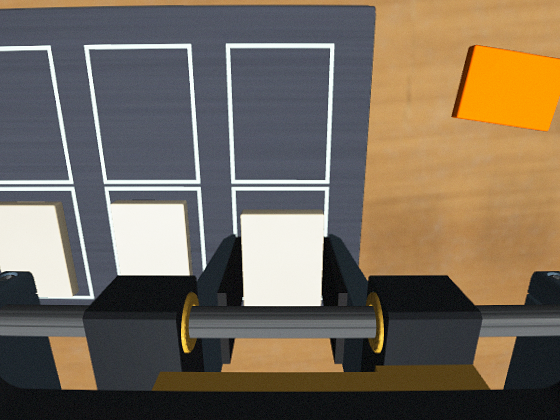

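The two placed tiles sit inside their outlines, and the third is square over outline 3.

Request:
{"fn": "apply_moves", "kwargs": {"deltas": [[0,-0.002,0.01,0.002,-1],[0,-0.002,0.018,0.002,-1],[0,-0.002,0.022,0.002,-1],[0,-0.002,0.0235,0.002,-1],[0,-0.002,0.0235,0.002,-1]]}}

```text
time_s: 26.15
ee_pos: [599.5, -16.3, 34.8]
ee_rot: [180.0, -0.0, 174.6]
force: [-0.2, -1.3, -0.4]
gripper_width: 41.7
gripper_force: 20.0
```

Request:
{"fn": "apply_moves", "kwargs": {"deltas": [[0,0,0,0,-1],[0,0,0,0,0.25],[0,0,0,0,0.25],[0,0,0,0,0.25],[0,0,-0.02,0,0.25]]}}

```text
time_s: 26.65
ee_pos: [597.5, -16.2, 52.9]
ee_rot: [-180.0, -0.3, 174.6]
force: [0.7, -0.6, 0.4]
gripper_width: 56.7
gripper_force: 0.0
```

Request:
{"fn": "apply_moves", "kwargs": {"deltas": [[0,0,-0.03,0,0.3],[0,0,-0.06,0,0.4],[0,0,-0.09,0,0.54],[0,0,-0.09,0,0.54],[0,0,-0.09,0,0.54]]}}

```text
time_s: 27.15
ee_pos: [599.6, -16.3, 145.4]
ee_rot: [180.0, 0.1, 174.6]
force: [-0.5, 0.3, -1.3]
gripper_width: 70.0
gripper_force: 0.0
```

```bash
python3 -c "
from h import *
plan(426,368.8,140,152,vmax=215)"
```

```text
at [599.6 -16.3 145.4] 174.6 w 70.0 t 27.1
[0.1047, 0.1835, 0.0027, 0.1969]
[0.1385, 0.1594, 0.0027, 0.1969]
```

Request:
{"fn": "apply_moves", "kwargs": {"deltas": [[0.018,0.03,0,0.035,0.54],[0.038,0.067,0,0.07,0.54],[0.06,0.105,0.001,0.11,0.54],[0.082,0.145,0.002,0.155,0.54],[0.105,0.183,0.003,0.197,0.54]]}}

```text
time_s: 27.65
ee_pos: [510.5, 176.9, 140.1]
ee_rot: [-179.9, -0.2, 163.2]
force: [0.0, 0.5, -0.2]
gripper_width: 70.2
gripper_force: 0.0
```

Request:
{"fn": "apply_moves", "kwargs": {"deltas": [[0.032,0.037,0,0.045,0.54],[0.064,0.074,0,0.09,0.54],[0.095,0.11,0.001,0.135,0.54],[0.122,0.141,0.002,0.175,0.54],[0.138,0.159,0.003,0.197,0.54]]}}

```text
time_s: 28.15
ee_pos: [423.5, 369.7, 137.1]
ee_rot: [-179.9, -0.1, 152.1]
force: [-0.3, -0.5, 0.1]
gripper_width: 70.5
gripper_force: 0.0
```

Request:
{"fn": "apply_moves", "kwargs": {"deltas": [[0,0,0,0,0.54],[0,0,0,0,0.54],[0,0,0,0,0.54],[0,0,0,0,0.54]]}}

```text
time_s: 28.55
ee_pos: [426.4, 366.5, 138.6]
ee_rot: [-180.0, -0.0, 151.9]
force: [-0.3, -0.9, 0.4]
gripper_width: 70.3
gripper_force: 0.0
```

```bash
python3 pick.py 426 368.8 180
```

```text
(array([325., 272.]), array([509.5, 370.3]), 52.6, 41.3, 45.3)
(array([285., 195.]), array([425.3, 369.1]), 58.4, 41.8, -27.9)
at [426.4 366.7 138.8] 151.9 w 70.4 t 28.6
[0.0021, 0.0016, 0.1353, -0.0035]
```

Request:
{"fn": "apply_moves", "kwargs": {"deltas": [[0.002,0.001,0.04,0,0.54],[0.002,0.001,0.08,-0.003,0.54],[0.002,0.001,0.11,-0.003,0.54],[0.002,0.001,0.13,-0.003,0.54],[0.002,0.001,0.1355,-0.003,0.54]]}}

```text
time_s: 29.1
ee_pos: [423.7, 367.8, 1.3]
ee_rot: [-179.8, -0.1, 152.1]
force: [-0.3, 0.4, 0.3]
gripper_width: 69.9
gripper_force: 0.0
```

Request:
{"fn": "apply_moves", "kwargs": {"deltas": [[0,0,0,0,0.54],[0,0,0,0,-1],[0,0,0,0,-1],[0,0,0,0,-1],[0,0,0,0,-1]], "grip_force": 20}}

```text
time_s: 29.6
ee_pos: [425.0, 369.9, 4.2]
ee_rot: [179.9, 0.0, 152.2]
force: [-0.3, -0.5, 2.7]
gripper_width: 41.7
gripper_force: 20.1
```

Request:
{"fn": "apply_moves", "kwargs": {"deltas": [[0,0,0,0,-1],[0,0,-0.01,0,-1],[0,0,-0.03,0,-1],[0,0,-0.06,0,-1],[0,0,-0.1,0,-1]]}}

```text
time_s: 30.1
ee_pos: [423.5, 368.7, 103.6]
ee_rot: [-179.8, -0.1, 152.2]
force: [0.5, 0.9, -0.6]
gripper_width: 41.5
gripper_force: 20.0
```

Request:
{"fn": "apply_moves", "kwargs": {"deltas": [[-0.02,-0.022,0,-0.03,-1],[-0.045,-0.05,0,-0.07,-1],[-0.073,-0.08,0,-0.11,-1],[-0.102,-0.112,0,-0.155,-1],[-0.132,-0.144,0,-0.196,-1]]}}

```text
time_s: 30.6
ee_pos: [474.2, 179.2, 104.1]
ee_rot: [180.0, 0.0, 163.5]
force: [0.4, -0.1, -1.2]
gripper_width: 41.7
gripper_force: 20.0
```

Request:
{"fn": "apply_moves", "kwargs": {"deltas": [[-0.023,-0.039,0,-0.045,-1],[-0.047,-0.078,0,-0.09,-1],[-0.07,-0.115,0,-0.135,-1],[-0.089,-0.147,0,-0.175,-1],[-0.101,-0.167,0,-0.196,-1]]}}

```text
time_s: 31.1
ee_pos: [523.6, -10.8, 104.1]
ee_rot: [-180.0, 0.0, 174.6]
force: [-0.1, 1.5, -0.3]
gripper_width: 41.6
gripper_force: 20.0
```

Request:
{"fn": "apply_moves", "kwargs": {"deltas": [[0,0,0,0,-1],[0,0,0.02,0,-1],[0,0,0.035,0,-1],[0,0,0.045,0,-1],[0,0,0.045,0,-1]]}}

```text
time_s: 31.6
ee_pos: [522.0, -7.5, 57.4]
ee_rot: [180.0, -0.2, 174.7]
force: [-0.7, 0.3, -1.3]
gripper_width: 41.6
gripper_force: 20.0
```

```bash
python3 - <<'E'
from h import *
look("wrist","w8")
plan(523.2,-8.9,34.8,174.6)
E
```

```text
at [522.8  -7.6  58.3] 174.7 w 42.1 t 31.6
[-0.0005, -0.0013, 0.0235, 0.0011]
```

View pics/w8.png

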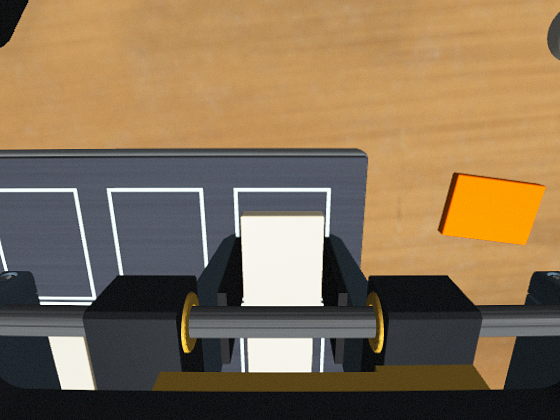

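The tile is centred over outline 0, at (282,260). Placing it.

Request:
{"fn": "apply_moves", "kwargs": {"deltas": [[0,-0.001,0.01,0.001,-1],[0,-0.001,0.018,0.001,-1],[0,-0.001,0.022,0.001,-1],[0,-0.001,0.0235,0.001,-1],[0,-0.001,0.0235,0.001,-1]]}}

```text
time_s: 32.15
ee_pos: [523.0, -9.3, 34.7]
ee_rot: [180.0, -0.0, 174.6]
force: [-1.0, -0.3, -0.7]
gripper_width: 41.8
gripper_force: 20.0
```

Request:
{"fn": "apply_moves", "kwargs": {"deltas": [[0,0,0,0,-1],[0,0,0,0,0.25],[0,0,0,0,0.25],[0,0,0,0,0.25],[0,0,-0.02,0,0.25]]}}

```text
time_s: 32.65
ee_pos: [521.1, -9.2, 53.2]
ee_rot: [-180.0, -0.3, 174.6]
force: [0.1, -0.3, -0.4]
gripper_width: 56.9
gripper_force: 0.0
```

Request:
{"fn": "apply_moves", "kwargs": {"deltas": [[0,0,-0.03,0,0.3],[0,0,-0.06,0,0.4],[0,0,-0.09,0,0.54],[0,0,-0.09,0,0.54],[0,0,-0.09,0,0.54]]}}

```text
time_s: 33.15
ee_pos: [523.1, -9.3, 145.3]
ee_rot: [180.0, 0.1, 174.6]
force: [0.3, 0.2, -1.1]
gripper_width: 70.5
gripper_force: 0.0
```

```bash
python3 -c "
from h import *
plan(512.6,371.8,140,45.3)"
```

```text
at [523.1  -9.3 145.3] 174.6 w 70.5 t 33.1
[0.0116, 0.0946, 0.0013, 0.564]
[0.0604, 0.0737, 0.0013, 0.564]
[0.0905, 0.03, 0.0013, 0.564]
[0.0925, -0.023, 0.0013, 0.564]
```

Request:
{"fn": "apply_moves", "kwargs": {"deltas": [[0.002,0.019,0,0.113,0.54],[0.005,0.038,0,0.226,0.54],[0.007,0.057,0,0.338,0.54],[0.009,0.076,0.001,0.451,0.54],[0.012,0.095,0.001,0.564,0.54]]}}

```text
time_s: 33.65
ee_pos: [519.0, 87.0, 142.0]
ee_rot: [-179.9, -0.1, 142.0]
force: [0.3, 0.6, 1.0]
gripper_width: 70.2
gripper_force: 0.0
```

Request:
{"fn": "apply_moves", "kwargs": {"deltas": [[0.012,0.015,0,0.113,0.54],[0.024,0.03,0,0.226,0.54],[0.036,0.044,0,0.338,0.54],[0.048,0.059,0.001,0.451,0.54],[0.06,0.074,0.001,0.564,0.54]]}}

```text
time_s: 34.15
ee_pos: [516.7, 182.1, 140.9]
ee_rot: [-179.8, -0.0, 109.7]
force: [-0.8, -0.3, -0.6]
gripper_width: 70.0
gripper_force: 0.0
```

Request:
{"fn": "apply_moves", "kwargs": {"deltas": [[0.018,0.006,0,0.113,0.54],[0.036,0.012,0,0.226,0.54],[0.054,0.018,0,0.338,0.54],[0.072,0.024,0.001,0.451,0.54],[0.09,0.03,0.001,0.564,0.54]]}}

```text
time_s: 34.65
ee_pos: [514.3, 276.7, 139.8]
ee_rot: [-179.8, 0.1, 77.4]
force: [0.7, 0.6, 0.1]
gripper_width: 70.1
gripper_force: 0.0
```

Request:
{"fn": "apply_moves", "kwargs": {"deltas": [[0.018,-0.005,0,0.113,0.54],[0.036,-0.009,0,0.226,0.54],[0.056,-0.014,0,0.338,0.54],[0.074,-0.018,0.001,0.451,0.54],[0.092,-0.023,0.001,0.564,0.54]]}}

```text
time_s: 35.15
ee_pos: [511.8, 371.4, 138.6]
ee_rot: [-180.0, 0.2, 45.0]
force: [0.9, -0.4, 0.3]
gripper_width: 70.4
gripper_force: 0.0
```

Request:
{"fn": "apply_moves", "kwargs": {"deltas": [[0,0,0,0,0.54],[0,0,0,0,0.54],[0,0,0,0,0.54],[0,0,0,0,0.54]]}}

```text
time_s: 35.55
ee_pos: [512.7, 370.3, 140.7]
ee_rot: [180.0, 0.0, 45.3]
force: [-0.5, -0.2, -0.0]
gripper_width: 70.0
gripper_force: 0.0
```

```bash
python3 pick.py 512.6 371.8 0
```

```text
(array([280., 193.]), array([513.3, 372.6]), 58.6, 41.8, 45.3)
at [512.8 370.4 140.9] 45.3 w 70.1 t 35.6
[0.0019, -0.0012, 0.1374, -0.0001]
```

Request:
{"fn": "apply_moves", "kwargs": {"deltas": [[0.002,-0.001,0.04,0,0.54],[0.002,-0.001,0.08,0,0.54],[0.002,-0.001,0.11,0,0.54],[0.002,-0.001,0.13,0,0.54],[0.002,-0.001,0.137,0,0.54]]}}

```text
time_s: 36.1
ee_pos: [512.2, 372.0, 1.6]
ee_rot: [-180.0, 0.3, 45.3]
force: [-0.8, -1.1, -0.5]
gripper_width: 69.8
gripper_force: 0.0
```

Request:
{"fn": "apply_moves", "kwargs": {"deltas": [[0,0,0,0,0.54],[0,0,0,0,-1],[0,0,0,0,-1],[0,0,0,0,-1],[0,0,0,0,-1]], "grip_force": 20}}

```text
time_s: 36.6
ee_pos: [513.9, 373.7, 4.9]
ee_rot: [180.0, -0.1, 45.3]
force: [0.0, -0.1, 3.1]
gripper_width: 41.3
gripper_force: 20.1
```

Request:
{"fn": "apply_moves", "kwargs": {"deltas": [[0,0,0,0,-1],[0,0,-0.01,0,-1],[0,0,-0.03,0,-1],[0,0,-0.06,0,-1],[0,0,-0.1,0,-1]]}}

```text
time_s: 37.1
ee_pos: [512.3, 372.7, 103.8]
ee_rot: [-180.0, 0.2, 45.3]
force: [0.1, 0.1, -0.7]
gripper_width: 41.8
gripper_force: 20.0
```

Request:
{"fn": "apply_moves", "kwargs": {"deltas": [[-0.014,0.014,0,0.04,-1],[-0.034,0.034,0,0.1,-1],[-0.058,0.058,0,0.165,-1],[-0.082,0.082,0,0.23,-1],[-0.107,0.107,0,0.295,-1]]}}

```text
time_s: 37.6
ee_pos: [513.6, 220.4, 103.8]
ee_rot: [180.0, 0.0, 28.2]
force: [1.4, -0.8, -0.3]
gripper_width: 41.4
gripper_force: 20.0
```

Request:
{"fn": "apply_moves", "kwargs": {"deltas": [[-0.014,0.027,0,0.06,-1],[-0.028,0.054,0,0.12,-1],[-0.043,0.08,0,0.18,-1],[-0.057,0.107,0,0.24,-1],[-0.071,0.134,0,0.295,-1]]}}

```text
time_s: 38.1
ee_pos: [514.8, 68.8, 103.8]
ee_rot: [180.0, 0.0, 11.3]
force: [1.0, 0.6, -0.9]
gripper_width: 41.8
gripper_force: 20.0
```

Request:
{"fn": "apply_moves", "kwargs": {"deltas": [[-0.007,0.035,0,0.07,-1],[-0.014,0.07,0,0.14,-1],[-0.02,0.103,0,0.205,-1],[-0.026,0.13,0,0.26,-1],[-0.029,0.149,0,0.295,-1]]}}

```text
time_s: 38.6
ee_pos: [515.9, -83.4, 103.8]
ee_rot: [180.0, 0.0, -5.6]
force: [0.4, 0.4, -0.5]
gripper_width: 41.9
gripper_force: 20.0
```

Request:
{"fn": "apply_moves", "kwargs": {"deltas": [[0,0,0,0,-1],[0,0,0.02,0,-1],[0,0,0.035,0,-1],[0,0,0.045,0,-1],[0,0,0.045,0,-1]]}}

```text
time_s: 39.1
ee_pos: [515.6, -80.5, 57.6]
ee_rot: [-180.0, 0.2, -5.4]
force: [-0.6, -0.0, -0.7]
gripper_width: 41.4
gripper_force: 20.0
```

```bash
python3 - <<'E'
from h import *
look("wrist","w9")
plan(516.2,-82.2,34.8,-5.4)
E
```

```text
at [516.4 -80.8  58.5] -5.4 w 41.5 t 39.1
[-0.0001, 0.0015, 0.0237, 0.0006]
```

View pics/w9.png

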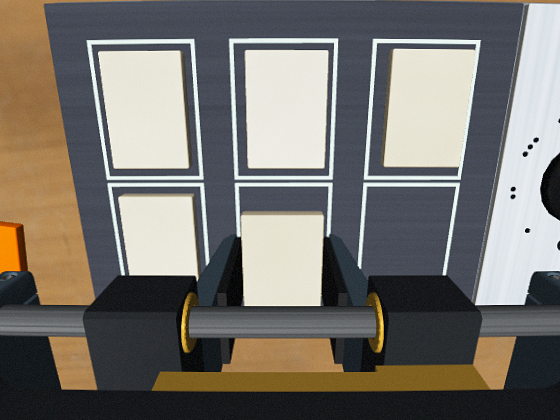

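The four placed tiles sit inside their outlines. The fifth is over outline 1, and I'll place it and then rise to check everything.

Request:
{"fn": "apply_moves", "kwargs": {"deltas": [[0,0.001,0.01,0,-1],[0,0.001,0.018,0,-1],[0,0.001,0.022,0,-1],[0,0.001,0.0235,0,-1],[0,0.001,0.0235,0,-1]]}}

```text
time_s: 39.65
ee_pos: [516.8, -82.3, 35.3]
ee_rot: [-180.0, 0.0, -5.4]
force: [-0.3, 0.9, 0.2]
gripper_width: 41.8
gripper_force: 20.0
```

Request:
{"fn": "apply_moves", "kwargs": {"deltas": [[0,0,0,0,-1],[0,0,0,0,0.25],[0,0,0,0,0.25],[0,0,0,0,0.25],[0,0,-0.02,0,0.25]]}}

```text
time_s: 40.15
ee_pos: [514.8, -81.9, 53.7]
ee_rot: [-180.0, 0.3, -5.4]
force: [0.4, -1.0, -0.6]
gripper_width: 57.4
gripper_force: 0.0
```

Request:
{"fn": "apply_moves", "kwargs": {"deltas": [[0,0,-0.03,0,0.25],[0.005,0,-0.07,0,0],[0.01,0.01,-0.12,0,0],[0.02,0.02,-0.16,0,0],[0.03,0.03,-0.19,0,0]]}}

```text
time_s: 40.65
ee_pos: [544.7, -115.5, 249.0]
ee_rot: [180.0, -0.3, -5.4]
force: [0.9, -0.5, 0.1]
gripper_width: 45.3
gripper_force: 0.0
```

Request:
{"fn": "apply_moves", "kwargs": {"deltas": [[0,0,0,0,0],[0,0,0,0,0],[0,0,0,0,0],[0,0,0,0,0],[0,0,0,0,0]]}}

```text
time_s: 41.15
ee_pos: [543.2, -114.6, 244.3]
ee_rot: [-180.0, 0.1, -5.4]
force: [0.2, 0.1, 0.4]
gripper_width: 45.9
gripper_force: 0.0
```

```bash
cat > chk.py <<'E'
from h import *
im,cp,st=look("wrist","chk")
print(st["ee_pos"],st["ee_rot"][2])
h=cv2.cvtColor(im,cv2.COLOR_BGR2HSV)
m=((h[...,2]>150)&(h[...,1]>12)&(h[...,1]<90)&(h[...,0]<40)).astype(np.uint8)
m=cv2.morphologyEx(m,cv2.MORPH_OPEN,np.ones((5,5)))
g=h[...,2]
P={0:(523.2,-8.6),1:(516.2,-82),2:(509.5,-155.6),3:(598.8,-15.7),4:(592,-89.3),5:(585.3,-163)}
for q in quads(m,38,cp,600):
    if 45<q[2]<72 and 34<q[3]<52:
        k=min(P,key=lambda k:np.hypot(*(q[1]-P[k]))); d=q[1]-P[k];a=np.radians(-5.4)
        print(k,q,"off plate-x,y",np.round([np.cos(a)*d[0]+np.sin(a)*d[1],-np.sin(a)*d[0]+np.cos(a)*d[1]],1))
t=cams.grab_frame("top");cv2.imwrite("pics/top9.png",t)
c=campose("top")
for q in quads(cream(t),8,c,80):
    if 30<q[2]<75 and q[3]>25: print("top",q)
E
python3 chk.py
```

```text
[ 543.1844904  -114.61850985  244.27501848] -5.375764559812955
1 (array([255., 204.]), array([516.4, -82.9]), 59.2, 41.9, -5.4) off plate-x,y [ 0.3 -0.9]
5 (array([323., 132.]), array([ 586.2, -164.1]), 57.8, 42.1, -5.3) off plate-x,y [ 1. -1.]
top (array([104., 329.]), array([ 98. , 556.9]), 53.5, 53.0, 49.2)
top (array([298., 191.]), array([528.5,  -8.2]), 55.9, 37.6, -5.0)
top (array([482., 177.]), array([ 584.1, -580.8]), 52.5, 51.0, -88.7)
top (array([300., 167.]), array([605.7, -15.1]), 56.0, 37.2, -4.8)
top (array([125., 134.]), array([701.3, 547.7]), 60.4, 26.0, -40.4)
```

View pics/chk.png

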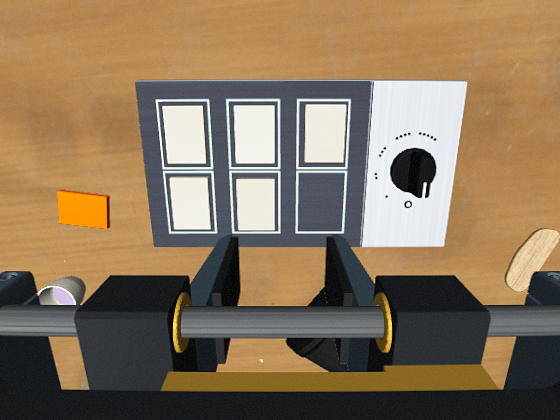

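All five tiles lie in outlines 0, 1, 3, 4 and 5 with margin, and there is no sixth on the bench. The dial points to the ring at (408,204). Now I'll go to the dial with yaw 174.6.

```bash
python3 -c "
from h import *
plan(538.5,-258.3,140,174.6)"
```

```text
at [ 543.5 -114.8  244.8] -5.4 w 45.6 t 41.2
[0.0017, 0.0287, 0.021, -0.6283]
[-0.0155, 0.0242, 0.021, -0.6283]
[-0.0267, 0.0105, 0.021, -0.6283]
[-0.0278, -0.0072, 0.021, -0.6283]
[-0.0182, -0.0222, 0.021, -0.6283]
```

Request:
{"fn": "apply_moves", "kwargs": {"deltas": [[0,0.006,0.004,-0.126,0],[0.001,0.012,0.008,-0.252,0],[0.001,0.018,0.012,-0.377,0],[0.002,0.024,0.017,-0.503,0],[0.002,0.029,0.021,-0.628,0]]}}

```text
time_s: 41.75
ee_pos: [543.0, -144.2, 223.9]
ee_rot: [-180.0, 0.0, 30.9]
force: [-0.0, -0.5, 0.4]
gripper_width: 45.6
gripper_force: 0.0
```

Request:
{"fn": "apply_moves", "kwargs": {"deltas": [[-0.003,0.005,0.004,-0.126,0],[-0.006,0.01,0.008,-0.252,0],[-0.009,0.015,0.012,-0.377,0],[-0.012,0.02,0.017,-0.503,0],[-0.016,0.024,0.021,-0.628,0]]}}

```text
time_s: 42.25
ee_pos: [541.4, -173.0, 202.8]
ee_rot: [-180.0, -0.0, 66.9]
force: [-0.1, -0.2, -0.5]
gripper_width: 45.7
gripper_force: 0.0
```

Request:
{"fn": "apply_moves", "kwargs": {"deltas": [[-0.005,0.002,0.004,-0.126,0],[-0.01,0.004,0.008,-0.252,0],[-0.016,0.006,0.012,-0.377,0],[-0.021,0.008,0.017,-0.503,0],[-0.027,0.011,0.021,-0.628,0]]}}

```text
time_s: 42.75
ee_pos: [540.7, -202.0, 181.9]
ee_rot: [-180.0, -0.0, 102.9]
force: [0.7, 0.5, -0.2]
gripper_width: 45.4
gripper_force: 0.0
```

Request:
{"fn": "apply_moves", "kwargs": {"deltas": [[-0.005,-0.001,0.004,-0.126,0],[-0.011,-0.003,0.008,-0.252,0],[-0.017,-0.004,0.012,-0.377,0],[-0.022,-0.006,0.017,-0.503,0],[-0.028,-0.007,0.021,-0.628,0]]}}

```text
time_s: 43.25
ee_pos: [539.9, -230.9, 160.9]
ee_rot: [-180.0, -0.0, 138.8]
force: [0.6, 0.4, -0.3]
gripper_width: 45.5
gripper_force: 0.0
```

Request:
{"fn": "apply_moves", "kwargs": {"deltas": [[-0.004,-0.004,0.004,-0.126,0],[-0.007,-0.008,0.008,-0.252,0],[-0.011,-0.013,0.012,-0.377,0],[-0.014,-0.018,0.017,-0.503,0],[-0.018,-0.022,0.021,-0.628,0]]}}

```text
time_s: 43.75
ee_pos: [538.8, -259.3, 139.9]
ee_rot: [180.0, -0.0, 174.8]
force: [0.3, 0.3, 0.8]
gripper_width: 45.6
gripper_force: 0.0
```

Request:
{"fn": "apply_moves", "kwargs": {"deltas": [[0,0,0,0,0],[0,0,0,0,0],[0,0,0,0,0],[0,0,0,0,0]]}}

```text
time_s: 44.15
ee_pos: [539.2, -259.0, 140.7]
ee_rot: [180.0, 0.0, 174.5]
force: [0.1, 0.2, -0.0]
gripper_width: 45.5
gripper_force: 0.0
```

```bash
python3 - <<'E'
from h import *
plan(538.5,-258.3,45.5,174.6)
E
```

```text
at [ 539.2 -259.   140.7] 174.5 w 45.5 t 44.1
[0.0008, 0.0007, 0.0952, -0.0023]
```

Request:
{"fn": "apply_moves", "kwargs": {"deltas": [[0.001,0.001,0.02,0,0],[0.001,0.001,0.04,0,0],[0.001,0.001,0.06,0,0],[0.001,0.001,0.08,-0.002,0],[0.001,0.001,0.095,-0.002,0]]}}

```text
time_s: 44.65
ee_pos: [537.8, -257.7, 44.4]
ee_rot: [180.0, -0.0, 174.6]
force: [-0.7, 0.5, -0.5]
gripper_width: 45.6
gripper_force: 0.0
```

Request:
{"fn": "apply_moves", "kwargs": {"deltas": [[0,0,0,0,0],[0,0,0,0,-1],[0,0,0,0,-1],[0,0,0,0,-1],[0,0,0,0,-1]], "grip_force": 25}}

```text
time_s: 45.15
ee_pos: [538.6, -258.4, 46.2]
ee_rot: [-180.0, 0.1, 174.6]
force: [-0.6, 0.7, -0.0]
gripper_width: 16.6
gripper_force: 0.0
```

Request:
{"fn": "apply_moves", "kwargs": {"deltas": [[0,0,0,0,-1],[0,0,0,0.05,-1],[0,0,0,0.15,-1],[0,0,0,0.28,-1],[0,0,0,0.4,-1]]}}

```text
time_s: 45.65
ee_pos: [538.5, -258.2, 46.2]
ee_rot: [180.0, 0.1, 151.4]
force: [-0.9, 1.0, 2.7]
gripper_width: 13.8
gripper_force: 25.0
```

Request:
{"fn": "apply_moves", "kwargs": {"deltas": [[0,0,0,0.12,-1],[0,0,0,0.24,-1],[0,0,0,0.36,-1],[0,0,0,0.48,-1],[0,0,0,0.6,-1]]}}

```text
time_s: 46.15
ee_pos: [538.5, -258.2, 46.1]
ee_rot: [180.0, 0.0, 117.1]
force: [-0.0, 0.4, 2.8]
gripper_width: 13.7
gripper_force: 25.0
```

Request:
{"fn": "apply_moves", "kwargs": {"deltas": [[0,0,0,0.12,-1],[0,0,0,0.24,-1],[0,0,0,0.36,-1],[0,0,0,0.48,-1],[0,0,0,0.6,-1]]}}

```text
time_s: 46.65
ee_pos: [538.5, -258.2, 46.2]
ee_rot: [179.9, 0.0, 82.7]
force: [0.3, -0.3, 4.0]
gripper_width: 14.0
gripper_force: 25.0
```

Request:
{"fn": "apply_moves", "kwargs": {"deltas": [[0,0,0,0.12,-1],[0,0,0,0.24,-1],[0,0,0,0.36,-1],[0,0,0,0.48,-1],[0,0,0,0.6,-1]]}}

```text
time_s: 47.15
ee_pos: [538.5, -258.2, 46.1]
ee_rot: [179.9, -0.0, 48.3]
force: [0.6, 1.0, 3.1]
gripper_width: 13.8
gripper_force: 25.0
```

Request:
{"fn": "apply_moves", "kwargs": {"deltas": [[0,0,0,0.12,-1],[0,0,0,0.24,-1],[0,0,0,0.36,-1],[0,0,0,0.48,-1],[0,0,0,0.593,-1]]}}

```text
time_s: 47.65
ee_pos: [538.4, -258.2, 46.1]
ee_rot: [180.0, -0.0, 14.3]
force: [0.4, 0.7, 3.1]
gripper_width: 13.5
gripper_force: 25.0
```

Request:
{"fn": "apply_moves", "kwargs": {"deltas": [[0,0,0,0,-1],[0,0,0,0,-1],[0,0,0,0,-1]]}}

```text
time_s: 47.95
ee_pos: [538.4, -258.2, 46.1]
ee_rot: [180.0, -0.0, 14.7]
force: [-1.7, 1.4, 4.6]
gripper_width: 13.9
gripper_force: 25.0
```

Request:
{"fn": "apply_moves", "kwargs": {"deltas": [[0,0,0,0,0],[0,0,0,0,0],[0,0,0,0,0],[0,0,-0.03,0,0],[0,0,-0.07,0,0]]}}

```text
time_s: 48.45
ee_pos: [536.5, -257.4, 113.7]
ee_rot: [-179.8, 0.3, 14.6]
force: [0.0, -0.1, 0.3]
gripper_width: 45.5
gripper_force: 0.0
```

Request:
{"fn": "apply_moves", "kwargs": {"deltas": [[0,-0.02,-0.04,0,0],[0,-0.04,-0.08,0,0],[0,-0.06,-0.11,0,0],[0,-0.08,-0.13,0,0],[0,-0.1,-0.15,0,0]]}}

```text
time_s: 48.95
ee_pos: [512.6, -160.7, 266.5]
ee_rot: [180.0, -0.0, 14.6]
force: [-0.3, 0.7, 1.2]
gripper_width: 45.3
gripper_force: 0.0
```

Request:
{"fn": "apply_moves", "kwargs": {"deltas": [[0,0,0,0,0],[0,0,0,0,0],[0,0,0,0,0],[0,0,0,0,0],[0,0,0,0,0]]}}

```text
time_s: 49.45
ee_pos: [512.7, -161.9, 264.3]
ee_rot: [-179.9, 0.1, 14.6]
force: [-0.7, 0.1, -0.6]
gripper_width: 45.4
gripper_force: 0.0
```

```bash
python3 -c "
from h import *
look('wrist','end')"
```

```text
(no output)
```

View pics/end.png

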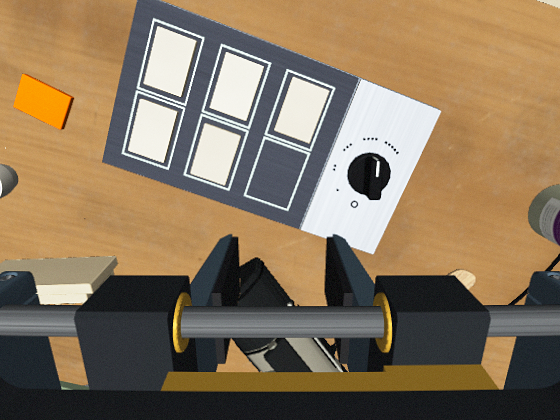

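All five tiles are inside their outlines, and the pointer at (376,168) faces the four dots at (370,139). Handing in.

```bash
python3 -c "
from workcell import env
print(env.job_done())"
```

```text
the job is handed in; nothing more can be done
None
```

The job is handed in: the dial was clicked to off, all five tiles found on the bench were laid square inside outlines 0, 1, 3, 4 and 5, and the dial was then turned to position 4, in about 50 s; the last wrist picture shows all of this, but no verdict came back.

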